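# Store a power module and close the sticky parts-case cover

### The job

Lay the finned power module flat in the open bay of the grey parts case, beside the capacitor, then slide the case's cover shut over it by pushing its two end knobs in turn, because the cover jams askew in its sticky tracks if one end gets ahead. Never force it (stay under 20 N); feel for the stop, and when both ends are home against it and the cover sits square, press a knob towards the stop with about 10 N for a second, then let go. Leave the other things where they are.

Things in the scene. Friction and masses are not known exactly. Their poses are not given: they have to be found in the camera images.
- case: Grey steel parts case, fixed, 260 (x) x 274 (y) x 71 mm high; origin: centre of underside. The cover closes along its +x, away from the robot. Near half (x -130 to -9) has a fixed flat hood, top z = 71. Far half is an open bay: x 15 to 118, y -114 to 114, floor z = 12. Inside its far wall an adjustable black rubber strip stops the cover; its face is somewhere at x = 105 to 117. Track tops: z = 68.
- cover: Flat steel sliding cover, 130 x 250 x 4 mm, top 64 mm above the bench, rear under the hood; origin mid-width, 58 mm up; axes as the case when square. Pushed at one knob, that end moves easily (3 to 8 N) until about 15 mm ahead of the other, then wedges; pushing the lagging knob frees it. Over 20 N spoils the job. Origin at case x = -35 to -27 mm open, 40 to 52 mm when home, at the stop.
- left_knob (a point): Centre of the round upright smooth black knob, 16 mm diameter, 35 mm tall (64 to 99 mm above the bench), at the cover's left (+y) end: cover x = 35 mm, y = 100 mm; this point is 81.5 mm above the bench. Home: case x = 75 to 87 mm, as the stop is set.
- right_knob (a point): Centre of the same kind of knob at the cover's right (-y) end: cover x = 35 mm, y = -100 mm. Home: case x = 75 to 87 mm, as the stop is set.
- bay (a point): A point on the bay's floor that is good for the middle of the module, case x = 74, y = 20 mm, 12 mm above the bench; axes as the case. With the cover open at the start the bay is uncovered from case x = 43 mm or less up to the stop strip (at least 62 mm).
- module_mid (a point): Centre of the power module: a block 50 (x) x 30 (y) x 30 mm (z) with a dark base and aluminium fins along its x on top, 0.11 kg, loose, standing on the bench; the point is 15 mm above its underside. Grasp it across its 30 mm (y). Anywhere flat in the bay serves.
- capacitor: Black round capacitor, 22 mm diameter, 24 mm tall, standing in the bay at its right (-y) end; origin at the centre of its underside. Leave it.
- phones: Stack of three phones, 76 x 156 x 27 mm, on the bench. Leave it.
- driver: Screwdriver, 170 mm long, lying on the bench. Leave it.
- tin: Flat round aluminium tin, 64 mm diameter, 30 mm tall. Leave it.
- brush_cup: Glass cup, 68 mm diameter, 85 mm tall. Leave it.
- bits_box: Clear open plastic box, 90 x 130 x 35 mm. Leave it.
- carton: White carton, 100 x 120 x 60 mm. Leave it.

How it is judged:
By the outcome, as a careful person would: the job done as asked, in the order asked, and still so for the second after the job is handed in, with the robot touching nothing.
It also fails if it takes over 72 s, if anything falls off the work surface, if the arm or the gripper's body presses on something with over 40 N, if the wrist force passes 120 N, or if a joint passes its speed limit or range.

### The arm

A 6-joint arm with a two-finger parallel gripper is mounted at the origin on the work surface. World frame = base frame: x ahead of the robot, y to its left, z up, the work surface at z = 0. Lengths are in m, angles in rad, forces in N, time in s.
With the tool pointing down it reaches from about 0.3 to 0.85 m from the base axis. Payload 4.2 kg.
Tool frame: the origin (TCP) lies on the mounting face of the last link; the fingertips stand 191 mm ahead of it and the grasp point (between the pads) lies 172 mm ahead of it; z points along the fingers, y is the direction in which the jaws open and shut (so a half turn about z gives the same grasp; the last joint's range is limited). The gripper opens to 91 mm and grips with 3 to 60 N. Pads are 32 mm wide; open, the fingers measure 118 mm over their backs; the gripper's body (76 mm by 178 mm) begins 60 mm behind the grasp point.
Start: joints at [1.302, 0.32, 1.565, -0, 1.257, -0.02], TCP at [0.142, 0.557, 0.405] pointing down, gripper open.
Joint ranges: [-3.11, 3.11], [-0.84, 2.01], [0.21, 2.61], [-1.34, 4.49], [0.05, 2.63], [-2.56, 2.56]. Speed limits (rad/s): [2.57, 2.57, 3.14, 3.14, 3.14, 3.14].

### API

Orientations are given as a unit quaternion [x, y, z, w].
In Python, from plant import * gives the robot as it stands.
- The arm moves only by the tool apply_moves, never from a script. Its argument "rows" is a list of rows, each a list of 7 numbers: the shift along the tool's x, y, z in cm, then the turn, a rotation vector about the tool's x, y, z in degrees, then the closure, from 0 (fully open) to 1 (shut). A call has 1 to 12 rows; each row shifts and turns the commanded pose from where the row before left it, along the tool's axes as they then stand; what a row does not reach is not made up. A row lasts 1/10 s, in which the tool goes at most 50 mm and 8.59 degrees, less where a joint would pass 70% of its speed; a pose out of reach is approached as far as the arm can. A call is refused whole if a number of a shift passes 5 or a number of a turn 8.59, either way. A call with a gripper value outside its range is refused whole. The fingers move at their own pace and stop on an object; the grip force is fixed at half the most. Time passes only in rows, so rows that do not move let the fingers close. It gives the time, the measured TCP pose, the force and the opening at its end, in the units of the state.
- read_state(): the state, without advancing time (a new reading comes with each control period).
- camera(name): name is "side" or "top"; returns a dict with "image" (480x640x3 uint8, red, green, blue), "range_z" (480x640 float32, m along the optical axis (not along the pixel's ray), 0 where there is no reading), "camera_matrix" (3x3 intrinsics, pixels), "camera_from_world" (4x4, takes a point from world to camera coordinates). Camera axes: x right, y up, looking along -z (the intrinsics and any distortion apply to the point x, -y, -z); pixel columns grow to the right and rows downward; lengths in m; the calibration is good to about 2 mm. A picture is of the moment at which its call begins.
- finish_job(): hands the job in, once; it reports no verdict.
Trained networks look in the newest picture that a camera, given by its name, has taken for a name from the list of things; names that differ only in an ending like _2 or _b are one class to them, and where a whole thing is asked for, a point or a joint stands for the part that bears it (a point fixed in the world has none). Each returns a list of dicts, best first, with "score" (0 to 1); they miss things now and then, are a little off and sometimes report something else, mostly with a low value. They report only what shows in the picture. A call takes as long as a camera call.
- spot_in(thing, camera): "at" ([column, row] in pixels, amid what is visible of it).
- regions_of(thing, camera): "mask" (480x640 bool, what is visible of it) and "at" ([column, row] in pixels, amid what is visible of it).
The state is a dict: "clock": time; "joints": joint angles; "qd": joint speeds; "joint_efforts": joint torques, N m; "tool_pos": TCP position; "tcp_rot": TCP orientation; "ft_force": force on the tool from outside, world axes, zero at the start; "moment": the same for the moment, N m; "finger_gap": opening from 0.0 (shut) to 1.0 (fully open).
Only numpy, scipy, OpenCV 4.12 (cv2) and the standard library are available. Lean on these libraries where they do the work, as an engineer would, in place of code of your own. Each camera call takes 0.05 s, during which the arm holds its last target.

## Working session

There is one attempt and no reset: what is moved stays moved. The work goes in short steps, Python scripts to look and compute and a tool call to move; the robot and the scene stay as the last step left them, time stands still between calls to the robot, and variables do not carry over. Pictures are saved under pics/ and viewed, and the job is handed in when it is done.

Besides the shell and the picture viewer there is one more tool, called as name([rows], argument=value, ...), one row to a line, values as JSON. apply_moves: Moves the arm, as the interface text tells. Its arguments: {"type":"object","properties":{"rows":{"type":"array"}},"required":["rows"]}

```bash
mkdir -p pics; ls
cat > h.py <<'E'
from plant import *
import numpy as np, cv2
from scipy.spatial.transform import Rotation as R
def pt(c,u,v,z=None,win=1):
    K=np.array(c["camera_matrix"]);T=np.array(c["camera_from_world"]);Ti=np.linalg.inv(T)
    r=np.array([(u-K[0,2])/K[0,0],-(v-K[1,2])/K[1,1],-1.])
    if z is None:
        a=c["range_z"][int(v)-win:int(v)+win+1,int(u)-win:int(u)+win+1];a=a[a>0]
        d=np.median(a);return (Ti@np.r_[r*d,1])[:3]
    o=Ti[:3,3];dr=Ti[:3,:3]@r
    return o+dr*(z-o[2])/dr[2]
def pix(c,p):
    K=np.array(c["camera_matrix"]);T=np.array(c["camera_from_world"])
    q=(T@np.r_[p,1])[:3];return K[0,2]+K[0,0]*q[0]/-q[2],K[1,2]-K[1,1]*q[1]/-q[2]
def cloud(c):
    K=np.array(c["camera_matrix"]);T=np.array(c["camera_from_world"]);Ti=np.linalg.inv(T)
    v,u=np.mgrid[:480,:640];d=c["range_z"]
    P=np.stack([(u-K[0,2])/K[0,0]*d,-(v-K[1,2])/K[1,1]*d,-d,np.ones_like(d)],-1)@Ti.T
    return P[...,:3]
def save(c,n):cv2.imwrite("pics/"+n+".png",c["image"][...,::-1])
E
python3 - <<'E'
from h import *
s=read_state();print(s)
for n in("top","side"):
    c=camera(n);save(c,n+"0")
    print(n,c["camera_matrix"],np.linalg.inv(c["camera_from_world"]).round(3))
    for t in("case","cover","left_knob","right_knob","module_mid","capacitor","brush_cup","tin","phones","carton","bits_box","driver"):
        for x in spot_in(t,n)[:3]:
            try:p=pt(c,*x["at"]).round(3)
            except Exception as e:p=None
            print(t,round(x["score"],2),np.round(x["at"],1),p)
E
```

```text
pics
{'clock': 0.0, 'joints': array([ 1.30201573e+00,  3.20315854e-01,  1.56570407e+00, -1.99173275e-05,
        1.25740718e+00, -1.99922850e-02]), 'qd': array([ 2.04782643e-03, -3.78456152e-04, -1.25903497e-04, -2.10741886e-05,
        1.77179420e-04, -3.78670436e-04]), 'joint_efforts': array([-2.60698143e-04, -4.12452972e+01, -2.31972724e+01,  7.26136984e-02,
        4.57479979e-02, -1.46984939e-04]), 'tool_pos': array([0.14153395, 0.55713099, 0.4038965 ]), 'tcp_rot': array([ 1.24070488e-01,  9.92272983e-01, -9.09043230e-04, -1.22602904e-04]), 'ft_force': array([-0.9304386 , -0.1585242 , -0.24244235]), 'moment': array([ 0.02994381, -0.03700151, -0.0168305 ]), 'finger_gap': 1.0001472082458958}
top [[442.91827454   0.         326.4233434 ]
 [  0.         442.91827454 231.54417808]
 [  0.           0.           1.        ]] [[-0.017  0.992 -0.129  0.4  ]
 [-1.    -0.017 -0.003 -0.033]
 [-0.006  0.129  0.992  1.174]
 [ 0.     0.     0.     1.   ]]
case 0.73 [295.3 230.6] [0.548 0.05  0.064]
cover 0.87 [296.2 221.1] [0.572 0.047 0.063]
left_knob 0.71 [439.6 300.8] [ 0.366 -0.314  0.032]
[... 1203 characters left out ...]
 [0.557 0.038 0.065]
left_knob 0.82 [331.7 234.8] [0.559 0.039 0.063]
module_mid 0.64 [256.4 319.3] [ 0.502 -0.253  0.025]
capacitor 0.47 [346.3 267.5] [ 0.63  -0.022  0.035]
brush_cup 0.78 [365.8 154.2] [0.511 0.37  0.066]
brush_cup 0.37 [330.7 236.6] [0.559 0.033 0.062]
tin 0.95 [186.4 325.1] [ 0.366 -0.342  0.031]
phones 0.71 [330.7 378.4] [ 0.729 -0.317  0.027]
phones 0.38 [366.7 156.2] [0.514 0.371 0.059]
carton 0.83 [235.5 416.5] [ 0.6   -0.496  0.059]
carton 0.72 [257.6 320.3] [ 0.507 -0.255  0.027]
carton 0.62 [332.8 233.5] [0.56  0.044 0.063]
bits_box 0.63 [427.5 172.7] [0.69  0.419 0.025]
driver 0.72 [309.1 316. ] [ 0.609 -0.188  0.023]
driver 0.33 [366.1 153.2] [0.512 0.369 0.071]
```

View pics/top0.png

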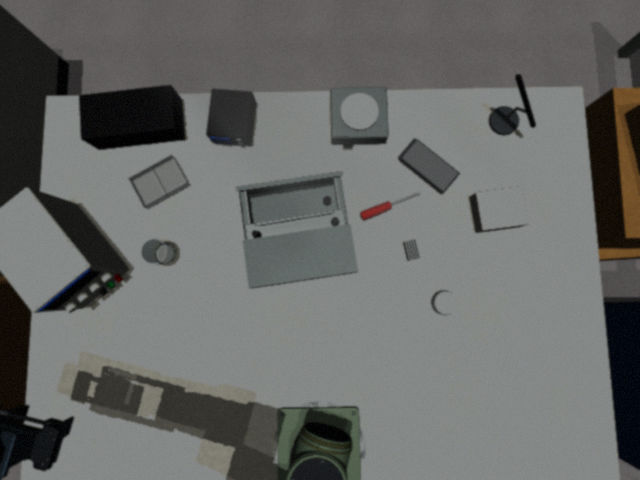

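View pics/side0.png

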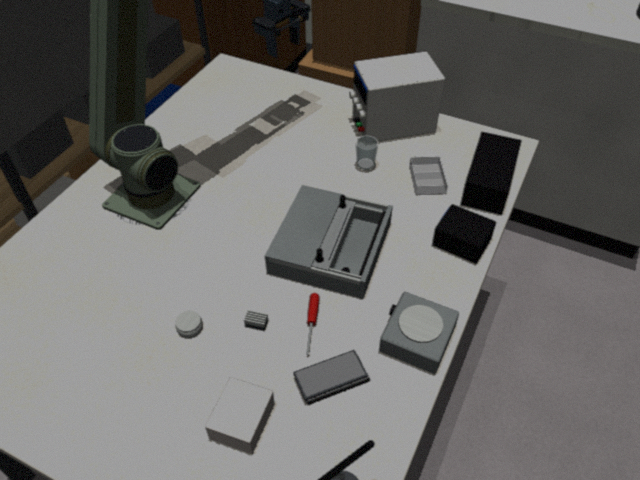

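Top picture: case at the centre (hood corners ≈(244,242)–(357,272), bay above it, knobs at ≈(256,234) and (335,222), capacitor ≈(327,200)); module at (411,250), finned, with its long axis roughly vertical in the picture. I measure the case's pose, the knobs and the module from depth.

```bash
cat > m.py <<'E'
from h import *
def rect(P):
    (cx,cy),(w,h),a=cv2.minAreaRect((P[:,:2]*1000).astype(np.float32));return np.round([cx,cy,w,h,a],1)
E
python3 - <<'E'
from m import *
C={n:camera(n) for n in("top","side")}
for n,c in C.items():
    P=cloud(c)
    box=(P[...,0]>.38)&(P[...,0]<.78)&(P[...,1]>-.13)&(P[...,1]<.25)
    z=P[...,2]
    m=box&(z>.04); print(n,"case z hist",np.histogram(z[m],bins=np.arange(.04,.11,.004)))
    # hood+cover region and full case
    for lo,hi in((.05,.085),(.066,.076),(.085,.11)):
        q=P[box&(z>lo)&(z<hi)];print(lo,len(q),rect(q) if len(q)>3 else None)
    k=box&(z>.082)&(z<.11);nl,l=cv2.connectedComponents(k.astype(np.uint8))
    for i in range(1,nl):
        q=P[l==i];print("knob",len(q),q.mean(0).round(4),np.argwhere(l==i).mean(0))
    mb=(abs(P[...,0]-.5)<.06)&(abs(P[...,1]+.25)<.06)&(z>.012)&(z<.05)
    q=P[mb];print("module",len(q),rect(q),np.percentile(q[:,2],[10,50,90]).round(4))
    t=P[mb&(z>.022)];print("modtop",len(t),rect(t))
    a=P[(abs(P[...,0]-.45)<.03)&(abs(P[...,1]+.15)<.03)];print("bench z",a[:,2].mean())
    r=regions_of("module_mid",n)
    for x in r[:2]:print(x["score"],x["at"],rect(np.argwhere(x["mask"])[:,::-1]/1000.))
im=C["top"]["image"][150:310,200:450];cv2.imwrite("pics/tz.png",cv2.resize(im,None,fx=3.2,fy=3.2,interpolation=2)[...,::-1])
im=C["side"]["image"][170:360,220:420];cv2.imwrite("pics/sz.png",cv2.resize(im,None,fx=3,fy=3,interpolation=2)[...,::-1])
E
```

```text
top case z hist (array([  20,   18,   72,  280,  214,  811, 1308, 3884, 1826,   46,    4,
          3,    3,    8,   43,   14,    0]), array([0.04 , 0.044, 0.048, 0.052, 0.056, 0.06 , 0.064, 0.068, 0.072,
       0.076, 0.08 , 0.084, 0.088, 0.092, 0.096, 0.1  , 0.104, 0.108]))
0.05 8434 [553.8  48.1 260.6 274.3   7.7]
0.066 6452 [553.9  48.2 260.5 274.2   7.7]
0.085 71 [553.9  49.1  14.1 212.7   8.5]
knob 36 [ 0.5679 -0.0496  0.0968] [220.13888889 334.61111111]
knob 38 [0.5389 0.1464 0.0971] [233.18421053 254.97368421]
module 247 [ 499.7 -250.    50.    30.7   11.8] [0.0161 0.0272 0.0314]
modtop 167 [ 499.7 -250.1   49.9   30.3   11.8]
bench z -5.3432889667811846e-05
0.56 [414.7, 251.3] [411.5 249.1  19.4  13.6  76. ]
side case z hist (array([ 142,  156,  180,  228,  376,  756, 1262, 2507, 1109,   85,   15,
          8,   12,   17,   33,    8,    1]), array([0.04 , 0.044, 0.048, 0.052, 0.056, 0.06 , 0.064, 0.068, 0.072,
       0.076, 0.08 , 0.084, 0.088, 0.092, 0.096, 0.1  , 0.104, 0.108]))
0.05 6436 [550.6  47.7 263.5 284.3   7.7]
0.066 4373 [551.3  46.7 262.2 282.5   7.8]
0.085 77 [552.7  46.4  14.8 217.3   8.6]
knob 35 [0.5388 0.1441 0.095 ] [198.02857143 342.02857143]
knob 1 [0.5366 0.1366 0.0822] [203. 340.]
knob 51 [ 0.568  -0.0524  0.0933] [252.19607843 318.78431373]
module 322 [ 498.  -250.6   51.6   34.6   12.6] [0.0175 0.0268 0.0312]
modtop 261 [ 497.6 -250.9   51.    34.5   11.8]
bench z -0.00043532970199096187
0.72 [256.7, 317.3] [255.9 320.   23.5  17.5  14. ]
```

View pics/tz.png

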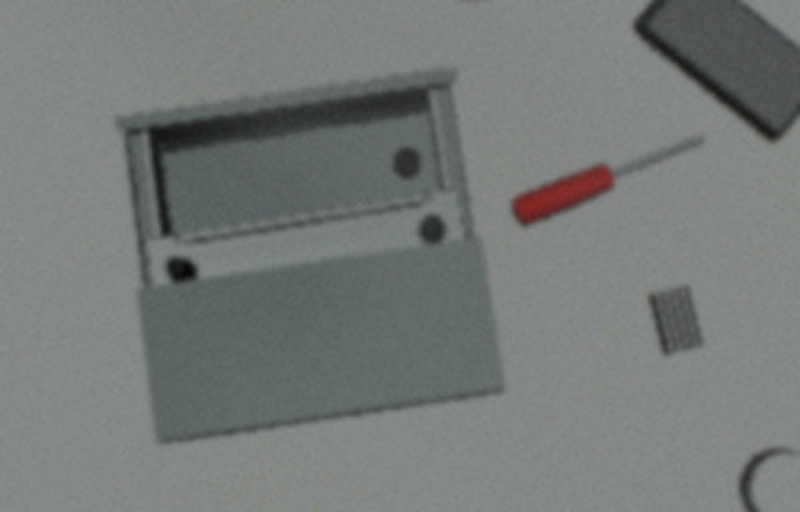

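View pics/sz.png

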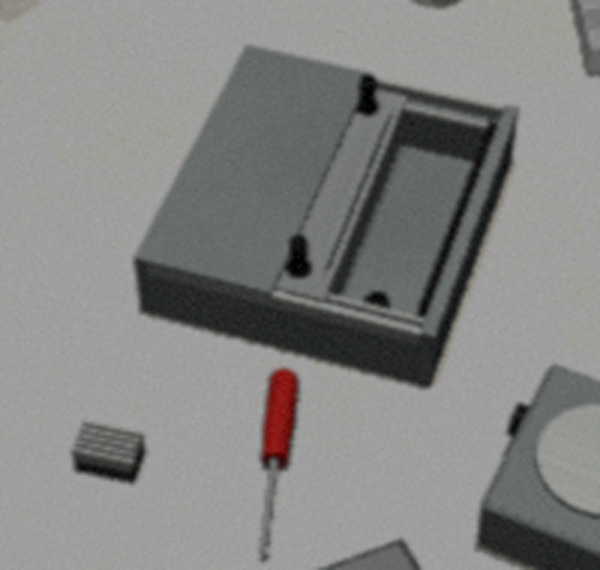

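Case centre (0.554, 0.048), yaw 7.7° (260×274 fits). Knobs at case x≈0 (top 97 mm, as expected), cover about square. Module at (0.500, −0.250), yaw 11.8°, 50×30, top about 30 mm, all as specified. Next is a planner that turns world targets into tool-frame rows.

```bash
cat > plan.py <<'E'
from m import *
import json
CC=np.array([.554,.048]);YAW=np.radians(7.7)
def w(x,y):  # case mm -> world m
    c,s=np.cos(YAW),np.sin(YAW);return CC+np.array([c*x-s*y,s*x+c*y])/1000
def cs(p):
    c,s=np.cos(YAW),np.sin(YAW);d=(np.asarray(p)[:2]-CC)*1000;return np.array([c*d[0]+s*d[1],-s*d[0]+c*d[1]])
def pose():
    s=read_state();return np.array(s["tool_pos"]),R.from_quat(s["tcp_rot"]),s
def tgt(yaw_deg): # tool y direction angle in world, z down
    a=np.radians(yaw_deg);y=np.array([np.cos(a),np.sin(a),0]);z=np.array([0,0,-1.]);return R.from_matrix(np.c_[np.cross(y,z),y,z])
def plan(wps,p=None,r=None):
    """wps: (xyz TCP, yaw deg, nrows, closure)"""
    if p is None:p,r,_=pose()
    for xyz,yaw,n,g in wps:
        xyz=np.array(xyz)
        for k in range(n):
            rem=n-k;T=tgt(yaw)
            d=r.inv().apply((xyz-p)/rem)*100
            rv=(r.inv()*T).as_rotvec()/rem
            row=np.r_[np.round(d,2),np.round(np.degrees(rv),2)]
            print([float(v) for v in row]+[g])
            p=p+r.apply(row[:3]/100);r=r*R.from_rotvec(np.radians(row[3:]))
        print("--",p.round(4),len(range(n)))
    return p,r
def show():
    p,r,s=pose();y=r.as_matrix()[:,1]
    print("t",round(s["clock"],2),"tcp",p.round(4),"yaw",np.degrees(np.arctan2(y[1],y[0])).round(2),"z",r.as_matrix()[:,2].round(4),"case",cs(p).round(1),"F",np.round(s["ft_force"],2),"gap",round(s["finger_gap"],3))
E
python3 - <<'E'
from plan import *
show()
print(w(74,20),cs([.568,-.05]),cs([.539,.146]),cs([.649,-.031]))
p,r=plan([([.33,.13,.36],-10,11,0),([.50,-.25,.33],-78.2,10,0)])
E
```

```text
t 1.5 tcp [0.1416 0.5573 0.4048] yaw 75.74 z [-0.  0. -1.] case [-340.4  559.9] F [-0.26  0.04 -0.97] gap 1.002
[0.62465303 0.07773464] [  0.74311863 -98.99216017] [-1.73410182 99.12614635] [ 83.55849532 -91.01636039]
[-2.62, -3.34, 0.41, -0.0, -0.0, 7.79, 0]
[-3.05, -2.96, 0.41, -0.0, -0.0, 7.8, 0]
[-3.42, -2.52, 0.41, -0.0, -0.0, 7.79, 0]
[-3.73, -2.03, 0.41, -0.0, -0.0, 7.8, 0]
[-3.97, -1.51, 0.4, -0.0, -0.0, 7.79, 0]
[-4.13, -0.95, 0.41, -0.0, -0.0, 7.8, 0]
[-4.23, -0.38, 0.4, -0.0, -0.0, 7.79, 0]
[-4.24, 0.19, 0.41, -0.0, -0.0, 7.8, 0]
[-4.17, 0.77, 0.4, -0.0, -0.0, 7.79, 0]
[-4.03, 1.32, 0.41, -0.0, -0.0, 7.8, 0]
[-3.82, 1.86, 0.4, -0.0, 0.0, 7.79, 0]
-- [0.33 0.13 0.36] 11
[-3.45, 2.33, 0.3, -0.0, 0.0, 6.82, 0]
[-3.15, 2.73, 0.3, -0.0, 0.0, 6.82, 0]
[-2.8, 3.08, 0.3, -0.0, 0.0, 6.82, 0]
[-2.41, 3.39, 0.3, -0.0, 0.0, 6.82, 0]
[-1.99, 3.65, 0.3, -0.0, 0.0, 6.82, 0]
[-1.55, 3.87, 0.3, -0.0, 0.0, 6.82, 0]
[-1.08, 4.02, 0.3, -0.0, 0.0, 6.82, 0]
[-0.59, 4.12, 0.3, -0.0, 0.0, 6.82, 0]
[-0.09, 4.16, 0.3, -0.0, 0.0, 6.82, 0]
[0.4, 4.15, 0.3, -0.0, 0.0, 6.82, 0]
-- [ 0.5  -0.25  0.33] 10
```

apply_moves([
  [-2.6,-3.35,0.4,0,0,7.8,0],
  [-3.05,-2.95,0.4,0,0,7.8,0],
  [-3.4,-2.5,0.4,0,0,7.8,0],
  [-3.75,-2.05,0.4,0,0,7.8,0],
  [-3.95,-1.5,0.4,0,0,7.8,0],
  [-4.15,-0.95,0.4,0,0,7.8,0],
  [-4.25,-0.4,0.4,0,0,7.8,0],
  [-4.25,0.2,0.4,0,0,7.8,0],
  [-4.15,0.75,0.4,0,0,7.8,0],
  [-4.05,1.3,0.4,0,0,7.8,0],
  [-3.8,1.85,0.4,0,0,7.8,0],
])

```text
clock: 2.6
tool_pos: [0.3294, 0.1282, 0.3609]
tcp_rot: [0.768, 0.64, 0.001, 0.0]
ft_force: [0.5, 0.5, 0.7]
finger_gap: 0.996
```

apply_moves([
  [-3.45,2.35,0.3,0,0,6.8,0],
  [-3.15,2.75,0.3,0,0,6.8,0],
  [-2.8,3.1,0.3,0,0,6.8,0],
  [-2.4,3.4,0.3,0,0,6.8,0],
  [-2.0,3.65,0.3,0,0,6.8,0],
  [-1.55,3.85,0.3,0,0,6.8,0],
  [-1.1,4.0,0.3,0,0,6.8,0],
  [-0.6,4.1,0.3,0,0,6.8,0],
  [-0.1,4.15,0.3,0,0,6.8,0],
  [0.4,4.15,0.3,0,0,6.8,0],
  [0,0,0,0,0,0,0],
])

```text
clock: 3.7
tool_pos: [0.501, -0.254, 0.3301]
tcp_rot: [0.995, 0.102, 0.001, 0.001]
ft_force: [-0.4, 0.8, 0.5]
finger_gap: 0.999
```

Run:
```python
from plan import *
show()
p,r=plan([([.4997,-.25,.24],-78.2,3,0),([.4997,-.25,.195],-78.2,4,0)])
```

```text
t 3.7 tcp [ 0.501  -0.254   0.3301] yaw -78.33 z [ 0.002  -0.0021 -1.    ] case [ -93.  -292.1] F [-0.41  0.76  0.49] gap 0.999
[-0.02, -0.15, 3.0, 0.05, -0.03, -0.04, 0]
[-0.02, -0.14, 3.01, 0.05, -0.03, -0.05, 0]
[-0.02, -0.14, 3.0, 0.04, -0.03, -0.04, 0]
-- [ 0.4997 -0.25    0.24  ] 3
[0.0, 0.0, 1.13, 0.0, 0.0, -0.0, 0]
[0.0, 0.0, 1.12, 0.0, 0.0, -0.0, 0]
[0.0, 0.0, 1.13, 0.0, 0.0, -0.0, 0]
[0.0, 0.0, 1.12, 0.0, 0.0, -0.0, 0]
-- [ 0.4997 -0.25    0.195 ] 4
```

apply_moves([
  [0,-0.15,3.0,0,0,0,0],
  [0,-0.15,3.0,0,0,0,0],
  [0,-0.1,3.0,0,0,0,0],
  [0,0,0,0,0,0,0],
  [0,0,0,0,0,0,0],
])

```text
clock: 4.2
tool_pos: [0.4986, -0.2458, 0.2411]
tcp_rot: [0.995, 0.104, -0.0, -0.0]
ft_force: [0.1, -0.7, 1.5]
finger_gap: 0.998
```

Run:
```python
from plan import *
show();show()
```

```text
t 4.2 tcp [ 0.4986 -0.2458  0.2411] yaw -78.01 z [-3.e-04  4.e-04 -1.e+00] case [ -94.3 -283.7] F [ 0.06 -0.7   1.46] gap 0.998
t 4.2 tcp [ 0.4986 -0.2458  0.2411] yaw -78.01 z [-3.e-04  4.e-04 -1.e+00] case [ -94.3 -283.7] F [ 0.06 -0.7   1.46] gap 0.998
```

apply_moves([
  [-0.05,0.4,1.2,0,0,0,0],
  [0,0,1.2,0,0,0,0],
  [0,0,1.2,0,0,0,0],
  [0,0,0.9,0,0,0,0],
  [0,0,0,0,0,0,0],
  [0,0,0,0,0,0,0],
])

```text
clock: 4.8
tool_pos: [0.4989, -0.2501, 0.1955]
tcp_rot: [0.995, 0.104, -0.0, -0.0]
ft_force: [0.0, -0.4, -0.9]
finger_gap: 1.003
```

Run:
```python
from plan import *
show()
for n in("side","top"):
    c=camera(n);im=c["image"]
    u,v=map(int,pix(c,[.5,-.25,.03]))
    cv2.imwrite(f"pics/g_{n}.png",cv2.resize(im[v-75:v+75,u-100:u+100],None,fx=3,fy=3,interpolation=2)[...,::-1])
```

```text
t 4.8 tcp [ 0.4989 -0.2501  0.1955] yaw -78.06 z [-4.e-04  3.e-04 -1.e+00] case [ -94.6 -288. ] F [ 0.   -0.42 -0.9 ] gap 1.003
```

View pics/g_side.png

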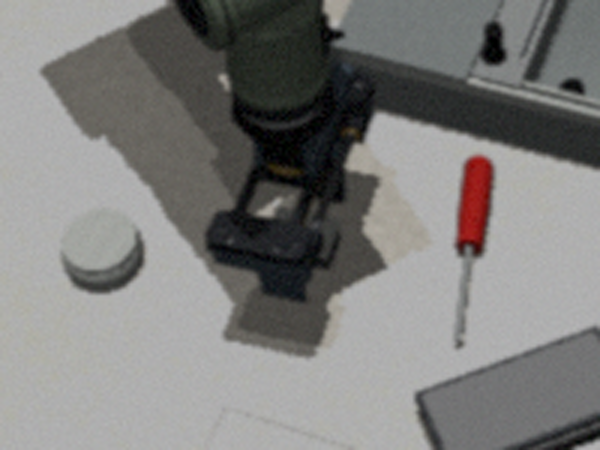

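The gripper (around (270,240) in the crop) straddles the module, which is hidden between the fingers; nothing else is touched. Now I close.

apply_moves([
  [0,0,0,0,0,0,1],
  [0,0,0,0,0,0,1],
  [0,0,0,0,0,0,1],
  [0,0,0,0,0,0,1],
  [0,0,0,0,0,0,1],
  [0,0,0,0,0,0,1],
  [0,0,0,0,0,0,1],
  [0,0,0,0,0,0,1],
])

```text
clock: 5.7
tool_pos: [0.4988, -0.2501, 0.1957]
tcp_rot: [0.995, 0.104, 0.0, 0.0]
ft_force: [-0.3, 0.1, -0.6]
finger_gap: 0.327
```

Run:
```python
from plan import *
show()
q=w(74,20)
print("target",q)
p,r=plan([([.4989,-.25,.255],-78.1,3,1),([.515,-.19,.315],-78.1,3,1),([*q,.315],-82.3,7,1)])
```

```text
t 5.7 tcp [ 0.4988 -0.2501  0.1957] yaw -78.05 z [ 1.e-04 -0.e+00 -1.e+00] case [ -94.6 -288. ] F [-0.32  0.12 -0.6 ] gap 0.327
target [0.62465303 0.07773464]
[0.0, -0.0, -1.98, 0.0, -0.0, 0.02, 1]
[0.0, -0.0, -1.97, 0.0, -0.0, 0.01, 1]
[0.01, -0.01, -1.98, 0.0, -0.01, 0.02, 1]
-- [ 0.4989 -0.25    0.255 ] 3
[0.94, -1.85, -2.0, 0.0, 0.0, -0.0, 1]
[0.94, -1.84, -2.0, 0.0, 0.0, -0.0, 1]
[0.93, -1.85, -2.0, 0.0, 0.0, -0.0, 1]
-- [ 0.515 -0.19   0.315] 3
[2.32, -3.42, 0.0, 0.0, 0.0, 0.6, 1]
[2.29, -3.44, 0.0, 0.0, 0.0, 0.6, 1]
[2.25, -3.47, 0.0, 0.0, 0.0, 0.6, 1]
[2.21, -3.49, 0.0, 0.0, 0.0, 0.6, 1]
[2.18, -3.51, 0.0, 0.0, 0.0, 0.6, 1]
[2.14, -3.54, 0.0, 0.0, 0.0, 0.6, 1]
[2.1, -3.56, 0.0, 0.0, 0.0, 0.6, 1]
-- [0.6247 0.0777 0.315 ] 7
```

apply_moves([
  [0,0,-2.0,0,0,0,1],
  [0,0,-2.0,0,0,0,1],
  [0,0,-2.0,0,0,0,1],
  [0.95,-1.85,-2.0,0,0,0,1],
  [0.95,-1.85,-2.0,0,0,0,1],
  [0.95,-1.85,-2.5,0,0,0,1],
])

```text
clock: 6.3
tool_pos: [0.5149, -0.1892, 0.3206]
tcp_rot: [0.995, 0.104, -0.001, -0.001]
ft_force: [0.1, -0.1, -1.7]
finger_gap: 0.327
```

apply_moves([
  [2.3,-3.4,0,0,0,0.6,1],
  [2.3,-3.45,0,0,0,0.6,1],
  [2.25,-3.45,0,0,0,0.6,1],
  [2.2,-3.5,0,0,0,0.6,1],
  [2.2,-3.5,0,0,0,0.6,1],
  [2.15,-3.55,0,0,0,0.6,1],
  [2.1,-3.55,0,0,0,0.6,1],
  [0,0,0,0,0,0,1],
  [0,0,0,0,0,0,1],
])

```text
clock: 7.2
tool_pos: [0.6247, 0.0784, 0.32]
tcp_rot: [0.998, 0.069, -0.001, 0.0]
ft_force: [1.0, 0.1, -1.9]
finger_gap: 0.328
```

Run:
```python
from plan import *
show()
q=w(74,20)
c=camera("side");save(c,"carry")
p,r=plan([([*q,.260],-82.3,3,1),([*q,.212],-82.3,5,1)])
```

```text
t 7.2 tcp [0.6247 0.0784 0.32  ] yaw -82.14 z [-1.7e-03 -6.0e-04 -1.0e+00] case [74.1 20.7] F [ 1.05  0.06 -1.94] gap 0.328
[0.01, -0.01, 2.0, 0.01, 0.03, 0.03, 1]
[0.01, -0.01, 2.0, 0.01, 0.04, 0.03, 1]
[0.01, -0.0, 2.01, 0.0, 0.03, 0.02, 1]
-- [0.6247 0.0777 0.26  ] 3
[-0.0, -0.0, 0.96, 0.0, 0.0, 0.0, 1]
[-0.0, -0.0, 0.96, 0.0, 0.0, 0.0, 1]
[-0.0, -0.0, 0.96, 0.0, 0.0, 0.0, 1]
[-0.0, -0.0, 0.96, 0.0, 0.0, 0.0, 1]
[-0.0, -0.0, 0.96, 0.0, 0.0, 0.0, 1]
-- [0.6247 0.0777 0.212 ] 5
```

View pics/carry.png

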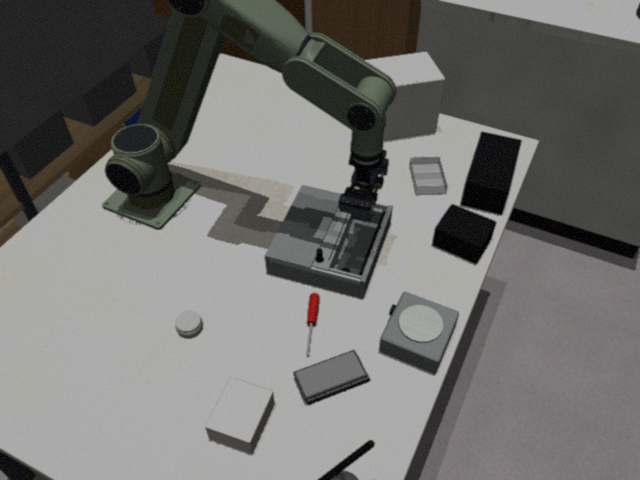

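The gripper holds the module over the bay (≈(360,200)). I lower it.

apply_moves([
  [0,0,2.0,0,0,0,1],
  [0,0,2.0,0,0,0,1],
  [0,0,2.0,0,0,0,1],
  [0,0,1.5,0,0,0,1],
  [0,0,1.5,0,0,0,1],
  [0,0,1.0,0,0,0,1],
  [0,0,0.6,0,0,0,1],
  [0,0,0.2,0,0,0,1],
  [0,0,0,0,0,0,1],
])

```text
clock: 8.15
tool_pos: [0.6249, 0.0773, 0.213]
tcp_rot: [0.998, 0.067, 0.0, -0.0]
ft_force: [1.5, -0.1, -2.2]
finger_gap: 0.324
```

Run:
```python
from plan import *
show()
```

```text
t 8.15 tcp [0.6249 0.0773 0.213 ] yaw -82.28 z [ 4.e-04  1.e-04 -1.e+00] case [74.2 19.6] F [ 1.51 -0.07 -2.21] gap 0.324
```

apply_moves([
  [0,0,0.2,0,0,0,1],
  [0,0,0.2,0,0,0,1],
  [0,0,0.05,0,0,0,1],
  [0,0,0,0,0,0,1],
])

```text
clock: 8.55
tool_pos: [0.6248, 0.0777, 0.2083]
tcp_rot: [0.998, 0.068, 0.0, -0.0]
ft_force: [0.3, -0.2, -2.1]
finger_gap: 0.328
```

apply_moves([
  [0,0,0.05,0,0,0,1],
  [0,0,0.05,0,0,0,1],
  [0,0,0,0,0,0,1],
])

```text
clock: 8.85
tool_pos: [0.6249, 0.0777, 0.2077]
tcp_rot: [0.998, 0.068, 0.0, -0.0]
ft_force: [-1.1, 1.3, 2.0]
finger_gap: 0.328
```

Contact felt (Fz −2 → +2 N). I release and lift.

apply_moves([
  [0,0,0,0,0,0,0.4],
  [0,0,0,0,0,0,0.4],
  [0,0,0,0,0,0,0.4],
  [0,0,0,0,0,0,0.4],
  [0,0,-0.5,0,0,0,0.4],
  [0,0,-1.5,0,0,0,0.4],
  [0,0,-3,0,0,0,0.4],
  [0,0,-4,0,0,0,0.4],
  [0,0,-3,0,0,0,0.4],
  [0,0,0,0,0,0,1],
])

```text
clock: 9.85
tool_pos: [0.6259, 0.0777, 0.3329]
tcp_rot: [0.998, 0.068, 0.005, -0.0]
ft_force: [-0.3, 0.8, 0.3]
finger_gap: 0.539
```

Run:
```python
from plan import *
show()
c=camera("side");im=c["image"];cv2.imwrite("pics/pl.png",cv2.resize(im[170:320,240:440],None,fx=3.5,fy=3.5,interpolation=2)[...,::-1])
for x in spot_in("module_mid","side")[:3]: print(x,pt(c,*x["at"]),cs(pt(c,*x["at"])))
```

```text
t 9.85 tcp [0.6259 0.0777 0.3329] yaw -82.26 z [ 0.0108  0.0012 -0.9999] case [75.3 19.8] F [-0.27  0.8   0.28] gap 0.539
{'at': [361.6, 241.3], 'score': 0.81} [0.63009398 0.07223203 0.03931154] [78.65461462 13.81799475]
{'at': [323.1, 245.6], 'score': 0.72} [ 0.55460311 -0.001779    0.05979721] [ -6.07202505 -49.41095954]
```

View pics/pl.png

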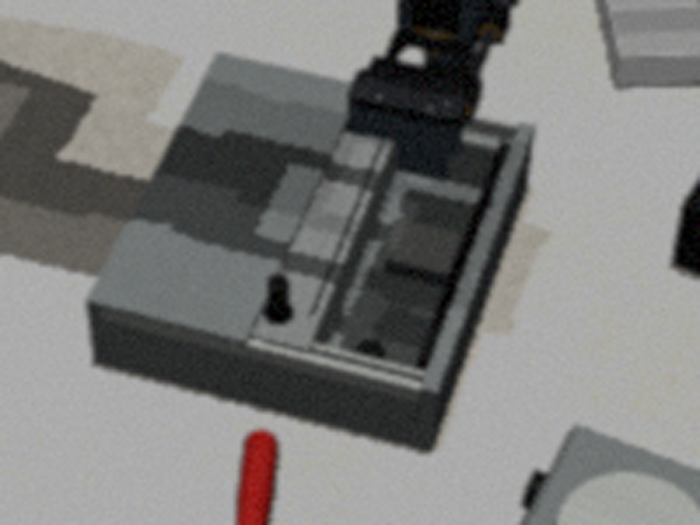

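The module (≈(425,245) in the crop) lies flat in the bay, its top at ≈40 mm as expected, clear of the capacitor. Tool x is now along case +x and tool y along case −y, so the moves are in case axes directly. Next I close the gripper and go behind the left knob.

apply_moves([
  [-2.5,-1.6,0,0,0,0,1],
  [-2.5,-1.6,0,0,0,0,1],
  [-2.5,-1.6,0,0,0,0,1],
  [-2.5,-1.6,0,0,0,0,1],
  [-2.5,-1.6,0,0,0,0,1],
  [0,0,1,0,0,0,1],
  [0,0,2,0,0,0,1],
  [0,0,1.5,0,0,0,1],
  [0,0,1,0,0,0,1],
  [0,0,0.3,0,0,0,1],
  [0,0,0,0,0,0,1],
  [0,0,0,0,0,0,1],
])

```text
clock: 11.15
tool_pos: [0.4906, 0.14, 0.2695]
tcp_rot: [0.998, 0.067, 0.0, -0.0]
ft_force: [-0.1, 0.5, 0.6]
finger_gap: 0.008
```

```bash
cat > k.py <<'E'
from plan import *
# knob positions in case mm, both cameras, by depth above 82 mm within strips
def knobs(names=("top","side"),tag=None):
    for n in names:
        c=camera(n);P=cloud(c);d=P[...,:2]-CC;X=(np.cos(YAW)*d[...,0]+np.sin(YAW)*d[...,1])*1000;Y=(-np.sin(YAW)*d[...,0]+np.cos(YAW)*d[...,1])*1000
        for nm,y in(("L",100),("R",-100)):
            m=(abs(Y-y)<14)&(X>-30)&(X<115)&(P[...,2]>.09)&(P[...,2]<.104)
            if m.sum()>5: print(n,nm,m.sum(),X[m].mean().round(1),Y[m].mean().round(1),"xrange",np.percentile(X[m],[5,95]).round(1))
        if tag:
            im=c["image"];b={"top":(150,300,220,380),"side":(170,310,240,420)}[n]
            cv2.imwrite(f"pics/{tag}_{n}.png",cv2.resize(im[b[0]:b[1],b[2]:b[3]],None,fx=4,fy=4,interpolation=2)[...,::-1])
E
python3 - <<'E'
from k import *
show();knobs(("side",),"a")
E
```

```text
t 11.15 tcp [0.4906 0.14   0.2695] yaw -82.27 z [ 8.e-04  3.e-04 -1.e+00] case [-50.5  99.7] F [-0.14  0.47  0.55] gap 0.008
side L 28 -2.7 97.8 xrange [-8.1  2.7]
side R 38 0.1 -101.4 xrange [-6.9  7.2]
```

View pics/a_side.png

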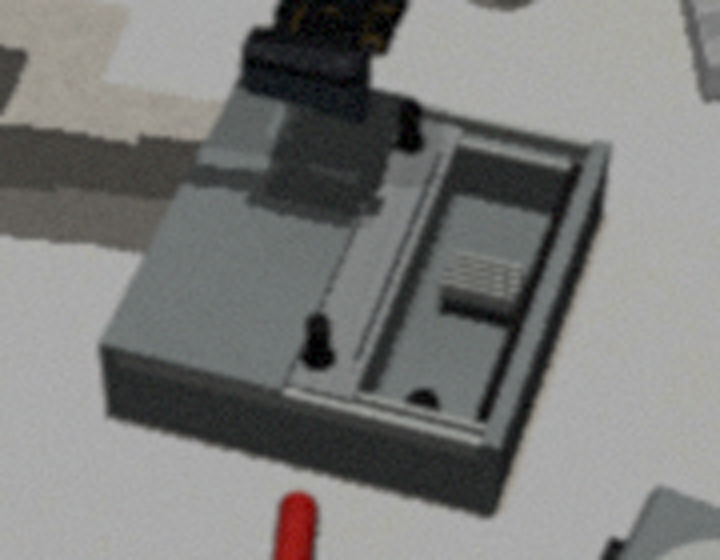

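Module (≈(485,280) in the crop) flat with fins up; closed fingers sit behind the left knob (≈(410,125)). I feel forward for contact.

apply_moves([
  [0.8,0,0.1,0,0,0,1],
  [0.6,0,0,0,0,0,1],
  [0.3,0,0,0,0,0,1],
  [0.2,0,0,0,0,0,1],
  [0,0,0,0,0,0,1],
])

```text
clock: 11.7
tool_pos: [0.5093, 0.1427, 0.2682]
tcp_rot: [0.998, 0.068, 0.0, -0.0]
ft_force: [-0.6, -0.4, 0.2]
finger_gap: 0.005
```

apply_moves([
  [0.2,0,0,0,0,0,1],
  [0.2,0,0,0,0,0,1],
])

```text
clock: 11.9
tool_pos: [0.513, 0.1432, 0.2682]
tcp_rot: [0.998, 0.068, -0.0, -0.0]
ft_force: [-0.6, -0.1, -0.0]
finger_gap: 0.003
```

apply_moves([
  [0.2,0,0,0,0,0,1],
  [0.2,0,0,0,0,0,1],
])

```text
clock: 12.1
tool_pos: [0.516, 0.1436, 0.2679]
tcp_rot: [0.998, 0.067, -0.002, 0.0]
ft_force: [-4.1, 0.1, 1.0]
finger_gap: 0.007
```

Run:
```python
from k import *
show();knobs(("side",),"b")
```

```text
t 12.1 tcp [0.516  0.1436 0.2679] yaw -82.26 z [-4.e-03 -5.e-04 -1.e+00] case [-24.8  99.8] F [-4.07  0.08  1.02] gap 0.007
side L 36 -2.2 98.9 xrange [-9.2  4.7]
side R 39 0.2 -100.7 xrange [-6.2  7.1]
```

Contact at −4 N, TCP case x ≈ −25 (knob offset ≈ 24 mm, as expected). I push the left end about 9 mm.

apply_moves([
  [0.2,0,0,0,0,0,1],
  [0.1,0,0,0,0,0,1],
])

```text
clock: 12.35
tool_pos: [0.5197, 0.1439, 0.2679]
tcp_rot: [0.998, 0.068, -0.001, 0.0]
ft_force: [-3.9, -1.6, -0.5]
finger_gap: 0.006
```

apply_moves([
  [0.2,0,0,0,0,0,1],
  [0.2,0,0,0,0,0,1],
])

```text
clock: 12.55
tool_pos: [0.5238, 0.1443, 0.268]
tcp_rot: [0.998, 0.068, -0.001, 0.001]
ft_force: [-4.3, -3.5, -1.1]
finger_gap: 0.003
```

apply_moves([
  [0.2,0,0,0,0,0,1],
])

```text
clock: 12.65
tool_pos: [0.5259, 0.1444, 0.268]
tcp_rot: [0.998, 0.068, -0.0, 0.001]
ft_force: [-4.0, -4.7, -0.3]
finger_gap: 0.003
```

Run:
```python
from k import *
show();knobs(("side",))
```

```text
t 12.65 tcp [0.5259 0.1444 0.268 ] yaw -82.24 z [-9.0e-04 -1.4e-03 -1.0e+00] case [-14.9  99.3] F [-3.98 -4.75 -0.27] gap 0.003
side L 30 8.3 98.0 xrange [ 1.7 14.4]
side R 35 3.0 -103.0 xrange [-3.3  8.9]
```

apply_moves([
  [-0.7,0,0,0,0,0,1],
  [-0.7,1,0,0,0,0,1],
  [0,4,0,0,0,0,1],
  [0,4.8,0,0,0,0,1],
  [0,4.8,0,0,0,0,1],
  [0,3.8,0,0,0,0,1],
  [0,1.4,0,0,0,0,1],
  [0,0,0,0,0,0,1],
  [0,0,0,0,0,0,1],
])

```text
clock: 13.6
tool_pos: [0.5385, -0.0526, 0.2684]
tcp_rot: [0.998, 0.067, 0.0, -0.0]
ft_force: [0.7, -0.1, -0.1]
finger_gap: 0.001
```

Run:
```python
from k import *
show();knobs(("side",))
```

```text
t 13.6 tcp [ 0.5385 -0.0526  0.2684] yaw -82.27 z [ 5.e-04  8.e-04 -1.e+00] case [-28.9 -97.6] F [ 0.68 -0.06 -0.09] gap 0.001
side L 30 9.8 96.8 xrange [ 3.5 15.9]
side R 50 -2.5 -101.9 xrange [-14.6   8.2]
```

apply_moves([
  [0.3,0.15,0,0,0,0,1],
  [0.3,0.1,0,0,0,0,1],
  [0.2,0,0,0,0,0,1],
  [0.2,0,0,0,0,0,1],
])

```text
clock: 14.05
tool_pos: [0.5482, -0.0538, 0.2678]
tcp_rot: [0.998, 0.068, -0.002, -0.0]
ft_force: [-3.7, -0.7, 1.4]
finger_gap: 0.004
```

apply_moves([
  [0.2,0,0,0,0,0,1],
  [0.2,0,0,0,0,0,1],
])

```text
clock: 14.25
tool_pos: [0.5526, -0.0535, 0.2678]
tcp_rot: [0.998, 0.068, -0.001, -0.0]
ft_force: [-4.1, 0.7, -0.5]
finger_gap: 0.009
```

apply_moves([
  [0.2,0,0,0,0,0,1],
  [0.2,0,0,0,0,0,1],
])

```text
clock: 14.45
tool_pos: [0.5567, -0.0528, 0.2679]
tcp_rot: [0.998, 0.067, -0.001, -0.001]
ft_force: [-5.4, 3.5, -0.7]
finger_gap: 0.005
```

apply_moves([
  [0.2,0,0,0,0,0,1],
  [0.2,0,0,0,0,0,1],
])

```text
clock: 14.65
tool_pos: [0.5605, -0.052, 0.2678]
tcp_rot: [0.998, 0.067, -0.001, -0.001]
ft_force: [-6.0, 4.0, -0.3]
finger_gap: 0.005
```

Run:
```python
from k import *
show();knobs(("side",),"c")
```

```text
t 14.65 tcp [ 0.5605 -0.052   0.2678] yaw -82.28 z [-0.0022  0.002  -1.    ] case [  -6.9 -100. ] F [-5.99  4.04 -0.31] gap 0.005
side L 30 12.3 99.5 xrange [ 6.1 19.3]
side R 46 15.6 -101.3 xrange [ 8.7 22.5]
```

apply_moves([
  [0.2,0,0,0,0,0,1],
  [0.2,0,0,0,0,0,1],
])

```text
clock: 14.9
tool_pos: [0.5643, -0.0513, 0.2678]
tcp_rot: [0.998, 0.067, -0.001, -0.001]
ft_force: [-5.5, 4.2, 0.4]
finger_gap: 0.003
```

apply_moves([
  [0.2,0,0,0,0,0,1],
])

```text
clock: 15.0
tool_pos: [0.5662, -0.0509, 0.2678]
tcp_rot: [0.998, 0.067, -0.001, -0.001]
ft_force: [-6.2, 5.5, 0.3]
finger_gap: 0.003
```

apply_moves([
  [-0.7,0,0,0,0,0,1],
  [-0.9,-1,0,0,0,0,1],
  [0,-4,0,0,0,0,1],
  [0,-4.8,0,0,0,0,1],
  [0,-4.8,0,0,0,0,1],
  [0,-3.8,0,0,0,0,1],
  [0,-1.6,0,0,0,0,1],
  [0,0,0,0,0,0,1],
])

```text
clock: 15.8
tool_pos: [0.5237, 0.1458, 0.2687]
tcp_rot: [0.998, 0.069, 0.001, -0.0]
ft_force: [-0.4, -0.4, 1.1]
finger_gap: 0.005
```

Run:
```python
from k import *
show();knobs(("side",))
```

```text
t 15.8 tcp [0.5237 0.1458 0.2687] yaw -82.06 z [ 2.e-03  4.e-04 -1.e+00] case [-17. 101.] F [-0.43 -0.38  1.14] gap 0.005
side L 35 10.5 100.7 xrange [-1.5 19.5]
side R 37 23.7 -99.8 xrange [17.2 30.1]
```

apply_moves([
  [0.3,0.05,0,0,0,0,1],
  [0.2,0,0,0,0,0,1],
  [0.2,0,0,0,0,0,1],
  [0.2,0,0,0,0,0,1],
])

```text
clock: 16.25
tool_pos: [0.5323, 0.1436, 0.2678]
tcp_rot: [0.998, 0.067, -0.002, 0.001]
ft_force: [-3.9, -2.6, 0.3]
finger_gap: 0.005
```

apply_moves([
  [0.2,0,0,0,0,0,1],
  [0.2,0,0,0,0,0,1],
  [0.2,0,0,0,0,0,1],
])

```text
clock: 16.55
tool_pos: [0.539, 0.1456, 0.2679]
tcp_rot: [0.998, 0.067, -0.0, -0.0]
ft_force: [-2.9, -0.2, -0.4]
finger_gap: 0.007
```

apply_moves([
  [0.2,0,0,0,0,0,1],
  [0.2,0,0,0,0,0,1],
  [0.2,0,0,0,0,0,1],
])

```text
clock: 16.85
tool_pos: [0.545, 0.1467, 0.2683]
tcp_rot: [0.998, 0.068, 0.0, -0.0]
ft_force: [-3.1, -0.9, -0.8]
finger_gap: 0.006
```

Run:
```python
from k import *
show();knobs(("side",))
```

```text
t 16.85 tcp [0.545  0.1467 0.2683] yaw -82.25 z [ 1.e-04  3.e-04 -1.e+00] case [ 4.3 99. ] F [-3.07 -0.89 -0.84] gap 0.006
side L 27 27.9 98.3 xrange [21.  33.7]
side R 35 25.5 -101.4 xrange [18.9 31.9]
```

apply_moves([
  [0.2,0,0,0,0,0,1],
  [0.2,0,0,0,0,0,1],
  [0.2,0,0,0,0,0,1],
])

```text
clock: 17.2
tool_pos: [0.5508, 0.1472, 0.2683]
tcp_rot: [0.998, 0.068, -0.0, 0.0]
ft_force: [-4.0, -2.0, 1.6]
finger_gap: 0.001
```

apply_moves([
  [-0.7,0,0,0,0,0,1],
  [-1.0,1,0,0,0,0,1],
  [0,4,0,0,0,0,1],
  [0,4.8,0,0,0,0,1],
  [0,4.8,0,0,0,0,1],
  [0,3.8,0,0,0,0,1],
  [0,1.5,0,0,0,0,1],
  [0,0,0,0,0,0,1],
])

```text
clock: 18.0
tool_pos: [0.5607, -0.0541, 0.2685]
tcp_rot: [0.998, 0.066, 0.001, 0.0]
ft_force: [-1.0, -0.1, -0.9]
finger_gap: 0.006
```

Run:
```python
from k import *
show();knobs(("side",))
```

```text
t 18.0 tcp [ 0.5607 -0.0541  0.2685] yaw -82.45 z [ 1.6e-03 -1.0e-04 -1.0e+00] case [  -7.1 -102.1] F [-0.96 -0.13 -0.86] gap 0.006
side L 31 34.8 96.5 xrange [28.2 41.7]
side R 50 23.0 -103.0 xrange [ 8.9 32.9]
```

apply_moves([
  [0.3,0,0,0,0,0,1],
  [0.3,0,0,0,0,0,1],
  [0.2,0,0,0,0,0,1],
  [0.2,0,0,0,0,0,1],
  [0.2,0,0,0,0,0,1],
])

```text
clock: 18.55
tool_pos: [0.5718, -0.0499, 0.2678]
tcp_rot: [0.998, 0.068, -0.002, -0.0]
ft_force: [-4.5, 0.1, 1.2]
finger_gap: 0.004
```

apply_moves([
  [0.2,0,0,0,0,0,1],
  [0.2,0,0,0,0,0,1],
  [0.2,0,0,0,0,0,1],
])

```text
clock: 18.85
tool_pos: [0.5786, -0.0497, 0.268]
tcp_rot: [0.998, 0.067, -0.0, -0.0]
ft_force: [-3.9, 0.6, -2.2]
finger_gap: 0.004
```

apply_moves([
  [0.2,0,0,0,0,0,1],
  [0.2,0,0,0,0,0,1],
  [0.2,0,0,0,0,0,1],
])

```text
clock: 19.15
tool_pos: [0.5845, -0.0486, 0.268]
tcp_rot: [0.998, 0.067, -0.001, -0.001]
ft_force: [-4.3, 3.2, -2.0]
finger_gap: 0.003
```

Run:
```python
from k import *
show();knobs(("side",),"d")
```

```text
t 19.15 tcp [ 0.5845 -0.0486  0.268 ] yaw -82.27 z [-0.0011  0.0011 -1.    ] case [ 17.2 -99.8] F [-4.27  3.15 -1.97] gap 0.003
side L 28 36.7 99.9 xrange [30.7 43.4]
side R 48 39.3 -100.8 xrange [32.9 47.5]
```

View pics/d_side.png

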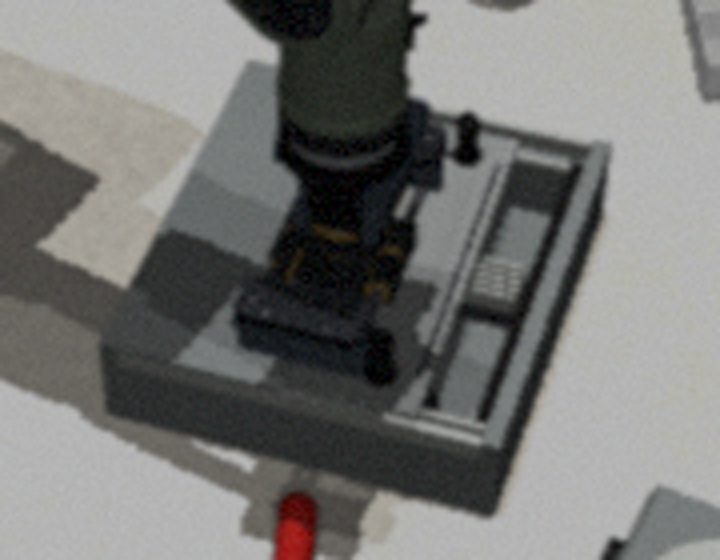

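The fingers are pushing the right knob (≈(380,360)); the left knob is at (467,140) and the cover advances evenly over the module. R≈41, L≈37. I continue.

apply_moves([
  [0.2,0,0,0,0,0,1],
  [0.2,0,0,0,0,0,1],
  [0.1,0,0,0,0,0,1],
])

```text
clock: 19.5
tool_pos: [0.5893, -0.0477, 0.2681]
tcp_rot: [0.998, 0.067, -0.001, -0.001]
ft_force: [-3.4, 3.9, -0.8]
finger_gap: 0.006
```

apply_moves([
  [-0.7,0,0,0,0,0,1],
  [-0.9,-1,0,0,0,0,1],
  [0,-4,0,0,0,0,1],
  [0,-4.8,0,0,0,0,1],
  [0,-4.8,0,0,0,0,1],
  [0,-3.8,0,0,0,0,1],
  [0,-1.5,0,0,0,0,1],
  [0,0,0,0,0,0,1],
])

```text
clock: 20.3
tool_pos: [0.5465, 0.1484, 0.2688]
tcp_rot: [0.998, 0.069, 0.001, -0.0]
ft_force: [0.9, -0.0, 0.1]
finger_gap: 0.004
```

Run:
```python
from k import *
show();knobs(("side",))
```

```text
t 20.3 tcp [0.5465 0.1484 0.2688] yaw -82.06 z [ 2.1e-03  3.0e-04 -1.0e+00] case [  6.  100.5] F [ 0.89 -0.04  0.07] gap 0.004
side L 35 36.0 100.4 xrange [22.7 43.6]
side R 36 46.8 -99.8 xrange [40.2 53.1]
```

apply_moves([
  [0.3,0,0,0,0,0,1],
  [0.3,0,0,0,0,0,1],
  [0.2,0,0,0,0,0,1],
  [0.2,0,0,0,0,0,1],
])

```text
clock: 20.75
tool_pos: [0.5562, 0.1469, 0.2678]
tcp_rot: [0.998, 0.067, -0.002, 0.001]
ft_force: [-4.0, -3.4, 1.9]
finger_gap: 0.008
```

apply_moves([
  [0.2,0,0,0,0,0,1],
  [0.2,0,0,0,0,0,1],
  [0.2,0,0,0,0,0,1],
])

```text
clock: 21.05
tool_pos: [0.5627, 0.1489, 0.2679]
tcp_rot: [0.998, 0.067, -0.0, -0.0]
ft_force: [-3.4, -0.6, -0.5]
finger_gap: 0.001
```

apply_moves([
  [0.2,0,0,0,0,0,1],
  [0.2,0,0,0,0,0,1],
  [0.2,0,0,0,0,0,1],
])

```text
clock: 21.35
tool_pos: [0.5688, 0.1499, 0.2682]
tcp_rot: [0.998, 0.068, 0.0, -0.0]
ft_force: [-2.7, -0.9, -0.2]
finger_gap: 0.003
```

apply_moves([
  [0.2,0,0,0,0,0,1],
  [0.2,0,0,0,0,0,1],
])

```text
clock: 21.55
tool_pos: [0.5727, 0.1502, 0.2682]
tcp_rot: [0.998, 0.068, -0.0, 0.0]
ft_force: [-3.2, -1.9, -0.9]
finger_gap: 0.004
```

Run:
```python
from k import *
show();knobs(("side",))
```

```text
t 21.55 tcp [0.5727 0.1502 0.2682] yaw -82.25 z [-2.e-04 -4.e-04 -1.e+00] case [32.2 98.8] F [-3.22 -1.85 -0.9 ] gap 0.004
side L 23 57.1 96.9 xrange [52.  60.9]
side R 37 49.2 -103.1 xrange [42.6 55.1]
```

apply_moves([
  [-0.7,0,0,0,0,0,1],
  [-0.7,1,0,0,0,0,1],
  [0,4,0,0,0,0,1],
  [0,4.8,0,0,0,0,1],
  [0,4.8,0,0,0,0,1],
  [0,3.8,0,0,0,0,1],
  [0,1.5,0,0,0,0,1],
  [0,0,0,0,0,0,1],
])

```text
clock: 22.4
tool_pos: [0.5855, -0.0508, 0.2686]
tcp_rot: [0.998, 0.066, 0.001, 0.0]
ft_force: [-0.2, 0.1, 0.1]
finger_gap: 0.005
```

apply_moves([
  [0.3,0,0,0,0,0,1],
  [0.2,0,0,0,0,0,1],
  [0.2,0,0,0,0,0,1],
  [0.2,0,0,0,0,0,1],
])

```text
clock: 22.8
tool_pos: [0.5936, -0.0464, 0.2679]
tcp_rot: [0.998, 0.068, -0.002, -0.0]
ft_force: [-4.5, -0.1, 2.2]
finger_gap: 0.006
```

apply_moves([
  [0.2,0,0,0,0,0,1],
  [0.2,0,0,0,0,0,1],
  [0.2,0,0,0,0,0,1],
])

```text
clock: 23.1
tool_pos: [0.6004, -0.0466, 0.2679]
tcp_rot: [0.998, 0.068, -0.0, -0.0]
ft_force: [-3.3, 0.5, -0.7]
finger_gap: 0.004
```

apply_moves([
  [0.2,0,0,0,0,0,1],
  [0.2,0,0,0,0,0,1],
  [0.2,0,0,0,0,0,1],
])

```text
clock: 23.4
tool_pos: [0.6063, -0.0456, 0.268]
tcp_rot: [0.998, 0.067, -0.0, -0.001]
ft_force: [-4.4, 3.5, -0.5]
finger_gap: 0.001
```

Run:
```python
from k import *
show();knobs(("side",))
```

```text
t 23.4 tcp [ 0.6063 -0.0456  0.268 ] yaw -82.27 z [-0.0011  0.0012 -1.    ] case [ 39.3 -99.8] F [-4.37  3.47 -0.5 ] gap 0.001
side L 32 59.1 98.5 xrange [52.2 65. ]
side R 37 63.0 -100.4 xrange [56.6 69.3]
```

apply_moves([
  [0.2,0,0,0,0,0,1],
  [0.1,0,0,0,0,0,1],
])

```text
clock: 23.65
tool_pos: [0.6093, -0.0451, 0.268]
tcp_rot: [0.998, 0.067, -0.0, -0.001]
ft_force: [-4.2, 3.6, -0.9]
finger_gap: 0.005
```

apply_moves([
  [-0.7,0,0,0,0,0,1],
  [-0.8,-1,0,0,0,0,1],
  [0,-4,0,0,0,0,1],
  [0,-4.8,0,0,0,0,1],
  [0,-4.8,0,0,0,0,1],
  [0,-3.8,0,0,0,0,1],
  [0,-1.5,0,0,0,0,1],
  [0,0,0,0,0,0,1],
])

```text
clock: 24.45
tool_pos: [0.5673, 0.1513, 0.2688]
tcp_rot: [0.998, 0.069, 0.001, -0.0]
ft_force: [-0.2, -0.8, 0.1]
finger_gap: 0.008
```

apply_moves([
  [0.3,0,0,0,0,0,1],
  [0.2,0,0,0,0,0,1],
  [0.2,0,0,0,0,0,1],
  [0.2,0,0,0,0,0,1],
])

```text
clock: 24.85
tool_pos: [0.5763, 0.1495, 0.268]
tcp_rot: [0.998, 0.067, -0.002, 0.0]
ft_force: [-4.1, -2.1, 2.1]
finger_gap: 0.007
```

apply_moves([
  [0.2,0,0,0,0,0,1],
  [0.2,0,0,0,0,0,1],
  [0.2,0,0,0,0,0,1],
])

```text
clock: 25.15
tool_pos: [0.5823, 0.1513, 0.2678]
tcp_rot: [0.998, 0.067, -0.001, 0.0]
ft_force: [-2.4, -1.9, -0.1]
finger_gap: 0.007
```

Run:
```python
from k import *
show();knobs(("side",))
```

```text
t 25.15 tcp [0.5823 0.1513 0.2678] yaw -82.28 z [-1.6e-03 -3.0e-04 -1.0e+00] case [41.9 98.6] F [-2.41 -1.91 -0.07] gap 0.007
side L 24 66.9 99.6 xrange [62.1 71.9]
side R 38 67.5 -100.8 xrange [60.3 74.1]
```

apply_moves([
  [0.2,0,0,0,0,0,1],
  [0.2,0,0,0,0,0,1],
  [0.15,0,0,0,0,0,1],
])

```text
clock: 25.5
tool_pos: [0.5881, 0.1525, 0.2682]
tcp_rot: [0.998, 0.068, 0.0, -0.0]
ft_force: [-2.9, -0.6, -0.4]
finger_gap: 0.006
```

apply_moves([
  [-0.7,0,0,0,0,0,1],
  [-0.5,1,0,0,0,0,1],
  [0,4,0,0,0,0,1],
  [0,4.8,0,0,0,0,1],
  [0,4.8,0,0,0,0,1],
  [0,3.8,0,0,0,0,1],
  [0,1.5,0,0,0,0,1],
  [0,0,0,0,0,0,1],
])

```text
clock: 26.3
tool_pos: [0.6029, -0.0486, 0.2686]
tcp_rot: [0.998, 0.066, 0.001, 0.0]
ft_force: [-1.0, 0.8, -0.3]
finger_gap: 0.005
```

apply_moves([
  [0.2,0,0,0,0,0,1],
  [0.2,0,0,0,0,0,1],
  [0.2,0,0,0,0,0,1],
  [0.2,0,0,0,0,0,1],
])

```text
clock: 26.7
tool_pos: [0.6109, -0.0441, 0.2682]
tcp_rot: [0.998, 0.068, -0.0, -0.0]
ft_force: [-3.4, 0.2, 1.4]
finger_gap: 0.001
```

Run:
```python
from k import *
show();knobs(("side",))
```

```text
t 26.7 tcp [ 0.6109 -0.0441  0.2682] yaw -82.16 z [-3.e-04  2.e-04 -1.e+00] case [ 44.  -98.9] F [-3.38  0.2   1.41] gap 0.001
side L 28 72.6 97.0 xrange [66.3 78.7]
side R 37 68.7 -102.1 xrange [62.8 75.1]
```

apply_moves([
  [0.2,0,0,0,0,0,1],
  [0.1,0,0,0,0,0,1],
  [0.1,0,0,0,0,0,1],
])

```text
clock: 27.05
tool_pos: [0.6142, -0.0447, 0.2678]
tcp_rot: [0.998, 0.068, -0.001, -0.0]
ft_force: [-3.3, -0.7, -0.1]
finger_gap: 0.003
```

apply_moves([
  [0.1,0,0,0,0,0,1],
  [0.1,0,0,0,0,0,1],
  [0.1,0,0,0,0,0,1],
])

```text
clock: 27.35
tool_pos: [0.6177, -0.0443, 0.2679]
tcp_rot: [0.998, 0.067, -0.0, -0.0]
ft_force: [-2.8, 0.5, -0.5]
finger_gap: 0.006
```

apply_moves([
  [0.1,0,0,0,0,0,1],
])

```text
clock: 27.45
tool_pos: [0.6187, -0.0441, 0.2679]
tcp_rot: [0.998, 0.067, -0.0, -0.0]
ft_force: [-3.6, 1.7, -1.0]
finger_gap: 0.006
```

apply_moves([
  [0.1,0,0,0,0,0,1],
])

```text
clock: 27.55
tool_pos: [0.6197, -0.0439, 0.268]
tcp_rot: [0.998, 0.067, -0.0, -0.0]
ft_force: [-4.3, 2.3, -1.8]
finger_gap: 0.001
```

Run:
```python
from k import *
show();knobs(("side",))
```

```text
t 27.55 tcp [ 0.6197 -0.0439  0.268 ] yaw -82.26 z [-7.e-04  7.e-04 -1.e+00] case [ 52.8 -99.9] F [-4.31  2.35 -1.84] gap 0.001
side L 29 73.4 98.0 xrange [66.9 79.4]
side R 36 76.5 -101.0 xrange [70.5 82.3]
```

apply_moves([
  [0.1,0,0,0,0,0,1],
])

```text
clock: 27.7
tool_pos: [0.6202, -0.0438, 0.268]
tcp_rot: [0.998, 0.068, -0.001, -0.0]
ft_force: [-6.4, 2.5, -0.5]
finger_gap: 0.005
```

apply_moves([
  [0.1,0,0,0,0,0,1],
])

```text
clock: 27.8
tool_pos: [0.6207, -0.0438, 0.2679]
tcp_rot: [0.998, 0.068, -0.002, -0.0]
ft_force: [-7.9, 1.5, 1.2]
finger_gap: 0.005
```

apply_moves([
  [-0.7,0,0,0,0,0,1],
  [-0.7,-1,0,0,0,0,1],
  [0,-4,0,0,0,0,1],
  [0,-4.8,0,0,0,0,1],
  [0,-4.8,0,0,0,0,1],
  [0,-3.8,0,0,0,0,1],
  [0,-1.5,0,0,0,0,1],
  [0,0,0,0,0,0,1],
])

```text
clock: 28.6
tool_pos: [0.5808, 0.1533, 0.2689]
tcp_rot: [0.998, 0.069, 0.001, -0.0]
ft_force: [0.6, -0.4, 0.1]
finger_gap: 0.006
```

apply_moves([
  [0.2,0,0,0,0,0,1],
  [0.2,0,0,0,0,0,1],
  [0.2,0,0,0,0,0,1],
  [0.2,0,0,0,0,0,1],
])

```text
clock: 29.0
tool_pos: [0.5894, 0.1513, 0.2682]
tcp_rot: [0.998, 0.067, 0.0, 0.0]
ft_force: [-1.4, -0.6, 0.4]
finger_gap: 0.004
```

Run:
```python
from k import *
show();knobs(("side",))
```

```text
t 29.0 tcp [0.5894 0.1513 0.2682] yaw -82.36 z [ 0.e+00 -1.e-04 -1.e+00] case [48.9 97.7] F [-1.41 -0.64  0.43] gap 0.004
side L 28 73.8 98.4 xrange [68.4 79.9]
side R 35 76.7 -101.0 xrange [69.8 82.7]
```

The right end met the stop at TCP case x ≈ 53.3 (force rose to 8 N while motion halved). Now I bring up the left, ≈3–4 mm behind.

apply_moves([
  [0.1,0,0,0,0,0,1],
  [0.1,0,0,0,0,0,1],
])

```text
clock: 29.25
tool_pos: [0.5903, 0.1523, 0.2679]
tcp_rot: [0.998, 0.067, -0.002, 0.0]
ft_force: [-4.3, -1.2, 0.3]
finger_gap: 0.005
```

apply_moves([
  [0.1,0,0,0,0,0,1],
  [0.1,0,0,0,0,0,1],
])

```text
clock: 29.45
tool_pos: [0.5921, 0.1528, 0.2678]
tcp_rot: [0.998, 0.068, -0.002, 0.0]
ft_force: [-4.2, -1.2, -0.5]
finger_gap: 0.009
```

apply_moves([
  [0.1,0,0,0,0,0,1],
])

```text
clock: 29.55
tool_pos: [0.5934, 0.1531, 0.2678]
tcp_rot: [0.998, 0.068, -0.001, 0.0]
ft_force: [-6.5, -1.7, 0.6]
finger_gap: 0.004
```

Run:
```python
from k import *
show();knobs(("side",))
```

```text
t 29.55 tcp [0.5934 0.1531 0.2678] yaw -82.24 z [-2.2e-03 -5.0e-04 -1.0e+00] case [53.1 98.9] F [-6.46 -1.7   0.61] gap 0.004
side L 21 77.9 99.2 xrange [73.  82.8]
side R 33 76.7 -102.4 xrange [70.7 82.5]
```

apply_moves([
  [0.05,0,0,0,0,0,1],
])

```text
clock: 29.7
tool_pos: [0.5937, 0.1532, 0.2678]
tcp_rot: [0.998, 0.068, -0.002, 0.0]
ft_force: [-7.3, -1.7, 0.3]
finger_gap: 0.005
```

apply_moves([
  [0.05,0,0,0,0,0,1],
])

```text
clock: 29.8
tool_pos: [0.5939, 0.1532, 0.2677]
tcp_rot: [0.998, 0.068, -0.002, 0.0]
ft_force: [-6.8, -2.2, 2.5]
finger_gap: 0.002
```

apply_moves([
  [0,0,0,0,0,0,1],
])

```text
clock: 29.9
tool_pos: [0.5939, 0.1532, 0.2678]
tcp_rot: [0.998, 0.068, -0.002, 0.0]
ft_force: [-6.6, -1.8, 1.1]
finger_gap: 0.003
```

Run:
```python
from k import *
show()
```

```text
t 29.9 tcp [0.5939 0.1532 0.2678] yaw -82.25 z [-4.1e-03 -8.0e-04 -1.0e+00] case [53.6 98.9] F [-6.61 -1.85  1.1 ] gap 0.003
```

apply_moves([
  [0.1,0,0,0,0,0,1],
])

```text
clock: 30.0
tool_pos: [0.5944, 0.1533, 0.2677]
tcp_rot: [0.998, 0.068, -0.003, 0.0]
ft_force: [-8.6, -1.1, 1.3]
finger_gap: 0.004
```

apply_moves([
  [0.05,0,0,0,0,0,1],
])

```text
clock: 30.1
tool_pos: [0.5947, 0.1534, 0.2676]
tcp_rot: [0.998, 0.068, -0.004, 0.0]
ft_force: [-9.8, -2.3, 2.7]
finger_gap: 0.005
```

Run:
```python
from k import *
show()
```

```text
t 30.1 tcp [0.5947 0.1534 0.2676] yaw -82.25 z [-0.007 -0.001 -1.   ] case [54.4 99. ] F [-9.79 -2.28  2.72] gap 0.005
```

apply_moves([
  [-0.7,0,0,0,0,0,1],
  [-0.7,1,0,0,0,0,1],
  [0,4,0,0,0,0,1],
  [0,4.8,0,0,0,0,1],
  [0,4.8,0,0,0,0,1],
  [0,3.8,0,0,0,0,1],
  [0,1.5,0,0,0,0,1],
  [0,0,0,0,0,0,1],
])

```text
clock: 30.9
tool_pos: [0.6097, -0.0477, 0.2686]
tcp_rot: [0.998, 0.066, 0.001, 0.0]
ft_force: [1.2, 0.2, -0.1]
finger_gap: 0.005
```

Run:
```python
from k import *
show();knobs(("side",),"e")
```

```text
t 30.9 tcp [ 0.6097 -0.0477  0.2686] yaw -82.45 z [ 2.4e-03 -2.0e-04 -1.0e+00] case [  42.4 -102.3] F [ 1.25  0.16 -0.09] gap 0.005
side L 32 76.4 97.8 xrange [69.9 82. ]
side R 37 75.2 -101.3 xrange [58.6 82.5]
```

View pics/e_side.png

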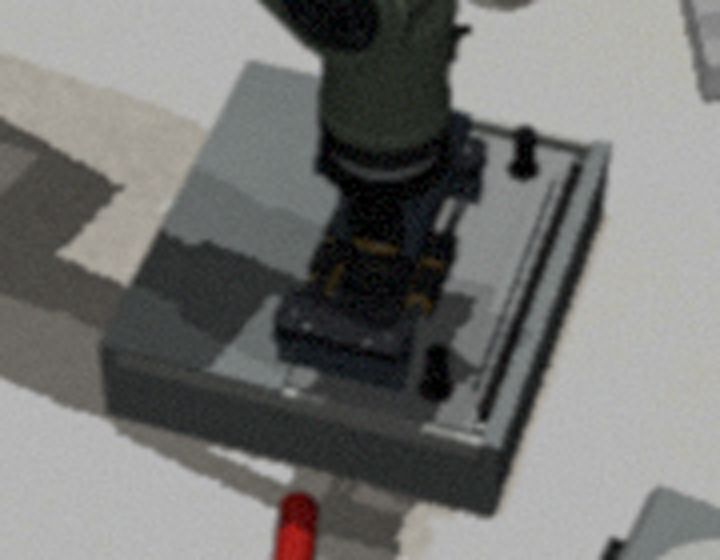

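The cover spans the bay, its front edge parallel to the black strip; knobs at (437,373) and (523,153). The left end stalls at the stop with 9.8 N. I re-check the right end and press there.

apply_moves([
  [0.3,0,0,0,0,0,1],
  [0.3,0,0,0,0,0,1],
  [0.3,0,0,0,0,0,1],
  [0.1,0,0,0,0,0,1],
])

```text
clock: 31.35
tool_pos: [0.6193, -0.0432, 0.2681]
tcp_rot: [0.998, 0.068, -0.001, -0.0]
ft_force: [-1.7, 0.0, -0.2]
finger_gap: 0.002
```

apply_moves([
  [0.1,0,0,0,0,0,1],
])

```text
clock: 31.45
tool_pos: [0.6198, -0.0435, 0.2679]
tcp_rot: [0.998, 0.068, -0.001, -0.0]
ft_force: [-3.0, -0.1, 0.4]
finger_gap: 0.007
```

Run:
```python
from k import *
show()
```

```text
t 31.45 tcp [ 0.6198 -0.0435  0.2679] yaw -82.2 z [-2.2e-03  1.0e-04 -1.0e+00] case [ 53.  -99.5] F [-2.96 -0.13  0.38] gap 0.007
```

apply_moves([
  [0.1,0,0,0,0,0,1],
])

```text
clock: 31.55
tool_pos: [0.6204, -0.0437, 0.2678]
tcp_rot: [0.998, 0.068, -0.002, -0.0]
ft_force: [-5.9, -0.9, 1.0]
finger_gap: 0.008
```

apply_moves([
  [0.1,0,0,0,0,0,1],
])

```text
clock: 31.65
tool_pos: [0.6209, -0.0438, 0.2678]
tcp_rot: [0.998, 0.068, -0.003, -0.0]
ft_force: [-7.2, -0.6, 3.3]
finger_gap: 0.007
```

apply_moves([
  [0.05,0,0,0,0,0,1],
])

```text
clock: 31.75
tool_pos: [0.6211, -0.0438, 0.2677]
tcp_rot: [0.998, 0.068, -0.003, -0.0]
ft_force: [-8.3, -0.1, 3.9]
finger_gap: 0.003
```

Run:
```python
from k import *
show();knobs(("side",))
```

```text
t 31.75 tcp [ 0.6211 -0.0438  0.2677] yaw -82.25 z [-6.4e-03  2.0e-04 -1.0e+00] case [  54.2 -100. ] F [-8.3  -0.05  3.9 ] gap 0.003
side L 33 76.4 97.6 xrange [70.  82.9]
side R 29 77.2 -101.6 xrange [72.2 82.4]
```

apply_moves([
  [0.07,0,0,0,0,0,1],
])

```text
clock: 31.9
tool_pos: [0.6215, -0.0438, 0.2677]
tcp_rot: [0.998, 0.068, -0.004, -0.0]
ft_force: [-9.6, -0.8, 4.7]
finger_gap: 0.003
```

apply_moves([
  [0,0,0,0,0,0,1],
])

```text
clock: 32.0
tool_pos: [0.6214, -0.0438, 0.2677]
tcp_rot: [0.998, 0.068, -0.004, -0.0]
ft_force: [-8.8, 0.1, 4.1]
finger_gap: 0.004
```

apply_moves([
  [0,0,0,0,0,0,1],
])

```text
clock: 32.1
tool_pos: [0.6214, -0.0438, 0.2677]
tcp_rot: [0.998, 0.068, -0.004, -0.0]
ft_force: [-8.4, -0.7, 4.2]
finger_gap: 0.001
```

apply_moves([
  [0.07,0,0,0,0,0,1],
  [0,0,0,0,0,0,1],
])

```text
clock: 32.3
tool_pos: [0.6218, -0.0438, 0.2677]
tcp_rot: [0.998, 0.068, -0.004, -0.0]
ft_force: [-9.9, -1.5, 4.4]
finger_gap: 0.009
```

apply_moves([
  [0,0,0,0,0,0,1],
  [0,0,0,0,0,0,1],
  [0,0,0,0,0,0,1],
  [0,0,0,0,0,0,1],
  [0,0,0,0,0,0,1],
  [0,0,0,0,0,0,1],
])

```text
clock: 32.9
tool_pos: [0.6218, -0.0438, 0.2677]
tcp_rot: [0.998, 0.068, -0.004, -0.0]
ft_force: [-9.5, -0.9, 3.8]
finger_gap: 0.002
```

apply_moves([
  [0,0,0,0,0,0,1],
  [0,0,0,0,0,0,1],
  [0,0,0,0,0,0,1],
  [0,0,0,0,0,0,1],
  [0,0,0,0,0,0,1],
  [0,0,0,0,0,0,1],
])

```text
clock: 33.5
tool_pos: [0.6218, -0.0437, 0.2677]
tcp_rot: [0.998, 0.068, -0.004, -0.0]
ft_force: [-9.5, -1.0, 4.6]
finger_gap: 0.005
```

Run:
```python
from k import *
show()
```

```text
t 33.5 tcp [ 0.6218 -0.0437  0.2677] yaw -82.25 z [-8.8e-03  1.0e-04 -1.0e+00] case [  54.9 -100. ] F [-9.5  -0.98  4.58] gap 0.005
```

About 10 N held for over a second. I let go, back off and lift clear toward the robot so the cameras can see.

apply_moves([
  [-0.5,0,0,0,0,0,1],
  [-1.5,0,0,0,0,0,1],
  [-1,0,-2,0,0,0,1],
  [-3,0,-4,0,0,0,1],
  [-3,0,-4,0,0,0,1],
  [-4,0,-3,0,0,0,1],
  [-4,2,0,0,0,0,1],
  [-4,3,0,0,0,0,1],
  [-4,3,0,0,0,0,1],
  [0,3,0,0,0,0,1],
  [0,0,0,0,0,0,1],
])

```text
clock: 34.6
tool_pos: [0.3911, -0.1889, 0.3991]
tcp_rot: [0.998, 0.065, 0.002, 0.002]
ft_force: [-0.0, -0.0, 0.5]
finger_gap: 0.001
```

Run:
```python
from k import *
show();knobs(tag="f")
```

```text
t 34.6 tcp [ 0.3911 -0.1889  0.3991] yaw -82.5 z [ 0.0047 -0.003  -1.    ] case [-193.1 -212.9] F [-0.02 -0.03  0.53] gap 0.001
top L 37 77.5 99.5 xrange [71.5 84.2]
top R 35 77.5 -100.0 xrange [70.8 84.2]
side L 31 76.0 98.1 xrange [69.7 82.3]
side R 34 76.7 -101.4 xrange [70.2 82.3]
```

View pics/f_top.png

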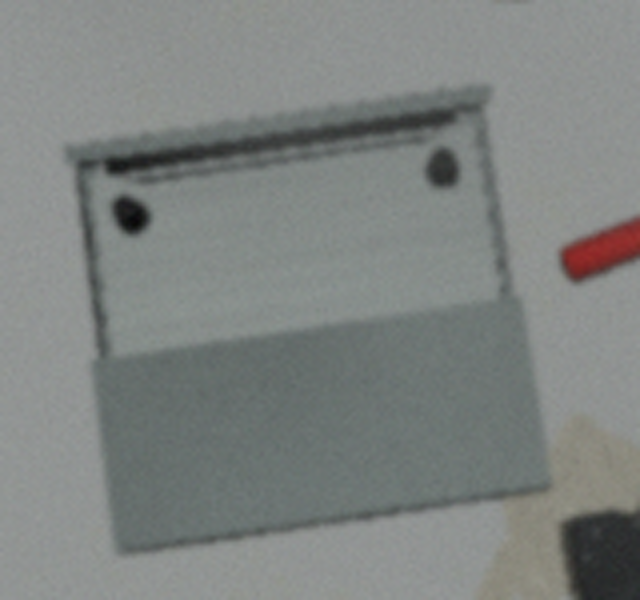

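View pics/f_side.png

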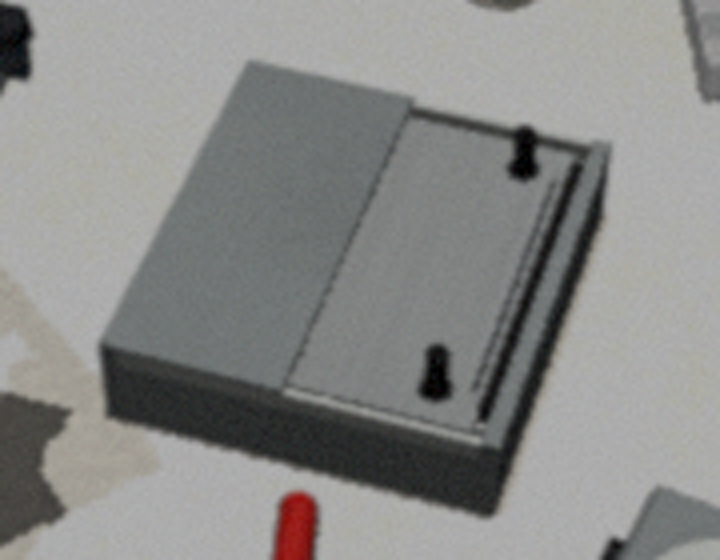

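Both knobs read case x 77.5 (top camera), the cover front is parallel to the uniform black strip, and the arm is clear of everything. I hand in.

```bash
python3 -c "
from plan import *
print(finish_job());show()"
```

```text
the job is handed in; nothing more can be done
None
the job is handed in; nothing more can be done
```

The power module is flat in the bay and the cover is closed square against the stop. I handed the job in at about 34.7 s of the 72 s allowed.

- **Module:** I set it down at about case (74, 20) mm, stopping when contact was felt. A side view before closing the cover showed it flat, fins up, with its top at about 40 mm and clear of the capacitor.
- **Cover:** I pushed the two knobs in turn with the closed fingers, never letting one end get more than about 10 mm ahead. Readings stayed at about 3–8 N in each direction during the pushes.
- **Stop:** I felt it at both ends, with the fingertips stalling at the same case x (about 53 mm) left and right. I then pressed the right knob at about 9.5–10 N for a little over 1 s and let go.
- **Highest force:** The highest push reading was about 10 N, against the 20 N limit. Forces were only read at the end of each short move.
- **Last checks, arm clear:** The top camera gave both knobs at case x = 77.5 mm, within the 75–87 mm home range. The side camera gave 76.0 mm left and 76.7 mm right, within calibration error. The cover's front edge looked parallel to the rubber strip.

I didn't measure the other objects again at the end, but the arm's route kept clear of them and nothing looked out of place.

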